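# Pop open the two small touch-latch parts bins

## Robot

A 6-joint arm with a two-finger parallel gripper is mounted at the origin on the work surface. World frame = base frame: x ahead of the robot, y to its left, z up, the work surface at z = 0. Lengths are in m, angles in degrees, forces in N, time in s.
With the tool pointing down it reaches from about 0.35 to 0.875 m from the base axis. Payload 4.2 kg.
Tool frame: the origin (TCP) lies at the very end of the fingers, on their centre line; the grasp point (between the pads) lies 19 mm behind it; z points along the fingers, x is the direction in which the jaws open and shut, and the axes are right-handed (so a half turn about z gives the same grasp; the last joint's range is limited). The gripper opens to 87 mm and grips with 3 to 60 N. Pads are 19 mm wide; open, the fingers measure 117 mm over their backs; the gripper's body (75 mm by 190 mm) begins 51 mm behind the grasp point.
Start: joints at [-57.433, 22.042, 0.453, 0, -68.411, -14.817], TCP at [0.191, -0.595, 0.223] pointing down, gripper open.
Joint ranges: [-179.83, 179.83], [-69.29, 118.12], [-61.27, 80.66], [-181.25, 117.63], [-171.15, -9.14], [-177.46, 177.46]. Speed limits (degrees/s): [159.86, 159.86, 180, 180, 180, 180].

## Interface

Orientations are given as a 3x3 rotation matrix whose columns are the frame's x, y, z axes.
In Python, from station import r gives the robot as it stands.
- The arm moves only by the tool move_arm, never from a script. Its argument "series" is a list that holds one entry, the list of rows, each a list of 7 numbers: the shift along the tool's x, y, z in cm, then the turn, a rotation vector about the tool's x, y, z in degrees, then the opening, from -1 (shut) to 1 (fully open). In form: [[[dx, dy, dz, wx, wy, wz, fingers], ...]]. A call has 1 to 12 rows; each row shifts and turns the commanded pose from where the row before left it, along the tool's axes as they then stand; what a row does not reach is not made up. A row lasts 1/8 s, in which the tool goes at most 62.5 mm and 10.7 degrees, less where a joint would pass 70% of its speed; a pose out of reach is approached as far as the arm can. A call is refused whole if a number of a shift passes 6.25 or a number of a turn 10.7, either way. A call with a gripper value outside its range is refused whole. The fingers move at their own pace and stop on an object; the grip force is fixed at half the most. Time passes only in rows, so rows that do not move let the fingers close. It gives the time, the measured TCP pose, the force and the opening at its end, in the units of the state.
- r.sense(): the state, without advancing time (a new reading comes with each control period).
- r.capture(name): name is "scene" or "top" or "wrist"; returns a dict with "color" (480x640x3 uint8, blue, green, red), "fx", "fy", "cx", "cy" (pixels), "D" ([k1, k2, p1, p2, k3] as OpenCV has them; the pictures are not rectified), "rvec" (rotation vector, rad) and "tvec" (3), from world to camera coordinates, as OpenCV has them; the wrist camera has in their place "tool_from_camera" (4x4, takes a point from camera to tool coordinates, whose origin is the TCP and whose axes are the tool frame's). Camera axes: x right, y down, z forward; pixel columns grow to the right and rows downward; lengths in m; the calibration is good to about 2 mm. A picture is of the moment at which its call begins: read the wrist's pose just before it. There is no depth.
- r.finish_job(): hands the job in, once; it reports no verdict.
The state is a dict: "time_s": time; "joints": joint angles; "joint_velocities": joint speeds; "effort": joint torques, N m; "tcp_pos": TCP position; "ee_rot": TCP orientation; "wrist_force": force on the tool from outside, world axes, zero at the start; "moment": the same for the moment, N m; "gripper_width": opening from 0.0 (shut) to 1.0 (fully open).
Only numpy, scipy, OpenCV 4.12 (cv2) and the standard library are available. Lean on these libraries where they do the work, as an engineer would, in place of code of your own. Each camera call takes 0.05 s, during which the arm holds its last target.

## Task

Open the two small parts bins for the next pick: press down the pad at the front of each small bin's lid with the fingertips and let go, so that the catch releases and its spring leaves the lid ajar; do not open it wider. Keep the large bin shut with the carton standing on it. Nothing is to be picked up, and the carton, tape roll and scanner stay where they are.

Things in the scene. Friction and masses are not known exactly. Their poses are not given: they have to be found in the camera images.
- bin_one: first small fixed lidded metal parts bin, 85 mm wide (its y), 200 mm deep (its x), 124 mm high with its lid; grey walls, plain metal overlay lid 8 mm thick with an 8 mm gap below it, blank paper label on the front. Origin: centre of the underside; front to -x. Lid hinged at the back (+x) edge, lifts at the front.
- bin_two: second small, just like the first: fixed lidded metal parts bin, 85 mm wide (its y), 200 mm deep (its x), 124 mm high with its lid; grey walls, plain metal overlay lid 8 mm thick with an 8 mm gap below it, blank paper label on the front. Origin: centre of the underside; front to -x. Lid hinged at the back (+x) edge, lifts at the front.
- bin_big: large fixed lidded metal parts bin, 150 mm wide (its y), 200 mm deep (its x), 124 mm high with its lid; grey walls, plain metal overlay lid 8 mm thick with an 8 mm gap below it, blank paper label on the front. Origin: centre of the underside; front to -x. Lid hinged at the back (+x) edge, lifts at the front. It stands anywhere among the two small ones and stays shut.
- pad_one (a point): centre of the dark rubber pad (16 x 36 mm) at the front middle of the lid of the first small bin, on the lid's top face, 124 mm above the table when shut, 30 mm behind the front edge, 170 mm from the hinge. Press here: 4 to 5 mm down at about 4 to 5 N frees the catch (hard stop at 7 to 8 mm). z: lid's normal, up; x: to the hinge. Moves with the lid: 55 mm higher when ajar.
- pad_two (a point): centre of the dark rubber pad (16 x 36 mm) at the front middle of the lid of the second small bin, on the lid's top face, 124 mm above the table when shut, 30 mm behind the front edge, 170 mm from the hinge. Press here: 4 to 5 mm down at about 4 to 5 N frees the catch (hard stop at 7 to 8 mm). z: lid's normal, up; x: to the hinge. Moves with the lid: 55 mm higher when ajar.
- pad_big (a point): centre of the dark rubber pad (16 x 36 mm) at the front middle of the lid of the large bin, on the lid's top face, 124 mm above the table when shut, 30 mm behind the front edge, 170 mm from the hinge. Press here: 4 to 5 mm down at about 4 to 5 N frees the catch (hard stop at 7 to 8 mm). z: lid's normal, up; x: to the hinge. Moves with the lid: 55 mm higher when ajar. Not to be pressed.
- lid_one (a joint): hinge angle of the lid of the first small bin, rad: 0 shut and latched, negative pressed down (hard stop -0.045), positive open. Pressed to about -0.025 or farther the catch lets go; when the finger leaves, the spring lifts the lid to rest ajar at about 0.33 in under 1 s. Once released it does not latch again.
- lid_two (a joint): hinge angle of the lid of the second small bin, rad: 0 shut and latched, negative pressed down (hard stop -0.045), positive open. Pressed to about -0.025 or farther the catch lets go; when the finger leaves, the spring lifts the lid to rest ajar at about 0.33 in under 1 s. Once released it does not latch again.
- lid_big (a joint): hinge angle of the lid of the large bin, rad: 0 shut and latched, negative pressed down (hard stop -0.045), positive open. Pressed to about -0.025 or farther the catch lets go; when the finger leaves, the spring lifts the lid to rest ajar at about 0.33 in under 1 s. Once released it does not latch again. It must stay 0.
- carton: loose closed brown carton 60 x 80 x 60 mm high, standing on the large bin's lid behind the pad; origin: centre of its underside. Leave it alone.
- tape: loose roll of brown packing tape lying flat on the table beside the row of bins, 96 mm across, 45 mm high; origin: centre of its underside. Leave it alone.
- scanner: loose pistol-shaped barcode reader lying on its side on the table beside the row of bins, about 75 x 150 mm, 36 mm high; its head runs from the origin 72 mm along its +x, its handle 125 mm along its -y; origin: underside, at the back of the head. Leave it alone.

How it is judged (in metres and radians):
At the end, for the whole second after the job is handed in: Both small lids rest ajar, between 0.2 and 0.5 rad open and hardly moving (under 0.1 rad/s); the large lid is shut within 0.03 rad; carton, tape roll and scanner lie within 30 mm of where they were, the carton upright (within 0.2 rad) and at rest on the large bin (value of joint lid_one between 0.2 and 0.5 rad and velocity of joint lid_one between -0.1 and 0.1 rad/s and value of joint lid_two between 0.2 and 0.5 rad and velocity of joint lid_two between -0.1 and 0.1 rad/s and value of joint lid_big between -0.03 and 0.03 rad and distance of each of carton, tape, scanner from where it was at the start of the episode below 0.03 m and angle between carton's own z axis and vertical below 0.2 rad and linear speed of carton below 0.02 m/s); the robot touches nothing.
It fails at once if the large bin's lid comes open (value of joint lid_big above 0.06 rad).
It fails at once if a small lid is pulled or pushed open wider than ajar (value of joint any of lid_one, lid_two above 0.65 rad).
It fails at once if the carton is picked up or pushed away (more than 40 mm) (distance of carton from where it was at the start of the episode above 0.04 m).
It fails at once if the tape roll is picked up or pushed away (more than 40 mm) (distance of tape from where it was at the start of the episode above 0.04 m).
It fails at once if the scanner is picked up or pushed away (more than 40 mm) (distance of scanner from where it was at the start of the episode above 0.04 m).
It also fails if it takes over 35 s, if anything falls off the work surface, if the arm or the gripper's body presses on something with over 40 N, if the wrist force passes 120 N, or if a joint passes its speed limit or range.

## Working session

There is one attempt and no reset: what is moved stays moved. The work goes in short steps, Python scripts to look and compute and a tool call to move; the robot and the scene stay as the last step left them, time stands still between calls to the robot, and variables do not carry over. Pictures are saved under pics/ and viewed, and the job is handed in when it is done.

Besides the shell and the picture viewer there is one more tool, called after "Emit:" as name([rows], argument=value, ...), one row to a line, values as JSON. move_arm: Moves the arm, as the interface text tells. Its arguments: {"type":"object","properties":{"series":{"type":"array","items":{"type":"array","items":{"type":"array","items":{"type":"number"}}}}},"required":["series"]}

```bash
mkdir -p pics; cat > h.py <<'E'
import numpy as np,cv2
from station import r
def save(n,f):
    c=r.capture(n); cv2.imwrite(f'pics/{f}.png',c['color']); np.save(f'pics/{f}.npy',c,allow_pickle=True); return c
def ray(c,uv,z):
    K=np.array([[c['fx'],0,c['cx']],[0,c['fy'],c['cy']],[0,0,1.]])
    p=cv2.undistortPoints(np.array(uv,float).reshape(-1,1,2),K,np.array(c['D'],float)).reshape(-1,2)
    R=cv2.Rodrigues(np.array(c['rvec'],float))[0]; t=np.array(c['tvec'],float).ravel()
    o=-R.T@t; d=np.c_[p,np.ones(len(p))]@R
    return o+d*((z-o[2])/d[:,2])[:,None]
E
python3 - <<'E'
from h import *
save('scene','s1');save('top','t1')
s=r.sense();print(s['time_s'],s['tcp_pos'],s['ee_rot'],s['wrist_force'])
E
```

```text
0.1 [ 0.19040277 -0.59473265  0.2215658 ] [[-3.04730859e-01  9.52438250e-01 -6.95216422e-04]
 [ 9.52436493e-01  3.04731635e-01  1.83229226e-03]
 [ 1.95699967e-03 -1.03793495e-04 -9.99998080e-01]] [-0.25790988  0.07090107 -0.74231683]
```

View pics/t1.png

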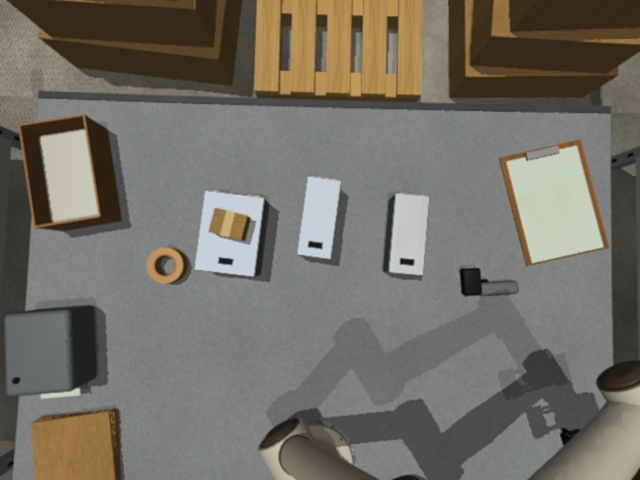

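View pics/s1.png

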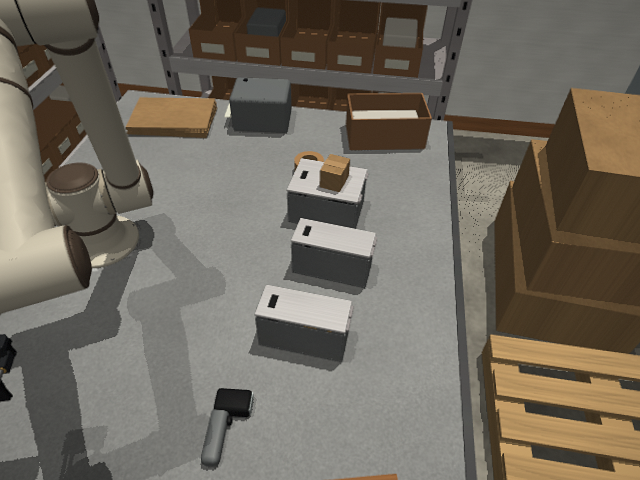

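The top view shows the large bin with the carton on the left (pad at 226,261). The small bins have pads at about (316,245) and (406,262). The tape is at (166,265) and the scanner at (485,283).

```bash
python3 - <<'E'
from h import *
for f,seeds in(('t1',[(226,261),(316,245),(406,262)]),('s1',[(304,175),(307,231),(273,301)])):
    c=np.load(f'pics/{f}.npy',allow_pickle=True).item()
    g=cv2.cvtColor(c['color'],cv2.COLOR_BGR2GRAY)
    for s in seeds:
        u,v=s;w=14
        sub=(g[v-w:v+w,u-w:u+w]<90).astype(np.uint8)
        n,l,st,ce=cv2.connectedComponentsWithStats(sub)
        k=l[w,w]; p=ce[k]+[u-w,v-w]
        ys,xs=np.where(l==k);q=np.c_[xs+u-w,ys+v-w]
        P=ray(c,q,.124)[:,:2];e,V=np.linalg.eigh(np.cov(P.T))
        a=V[:,1]
        print(f,k,st[k],p.round(1),ray(c,[p],.124)[0].round(4),'long axis deg',np.degrees(np.arctan2(a[1],a[0])).round(1),np.sqrt(12*e).round(3))
c=np.load('pics/t1.npy',allow_pickle=True).item()
print(ray(c,[(204,191),(269,197),(261,277),(195,270),(308,177),(341,181),(331,260),(298,255),(395,194),(428,195),(422,276),(387,273)],.124).round(3))
print(ray(c,[(483,283),(518,288),(462,268)],.03).round(3))
E
```

```text
t1 1 [ 7 11 14  6 68] [225.  260.7] [0.5341 0.2378 0.124 ] long axis deg 85.5 [0.013 0.033]
t1 1 [ 7 11 13  6 65] [315.  244.5] [0.5803 0.0146 0.124 ] long axis deg 83.8 [0.012 0.033]
t1 1 [ 8 11 14  6 67] [406.7 261.5] [ 0.5442 -0.2155  0.124 ] long axis deg 85.5 [0.012 0.033]
s1 2 [10 10  8  8 40] [303.8 174.5] [0.5347 0.2379 0.124 ] long axis deg 83.6 [0.014 0.037]
s1 2 [10  9  8 10 55] [306.7 230.5] [0.5812 0.0159 0.124 ] long axis deg 84.0 [0.014 0.036]
s1 1 [ 9  8 10 13 83] [272.8 300.9] [ 0.5449 -0.2148  0.124 ] long axis deg 88.3 [0.015 0.035]
[[ 0.707  0.297  0.124]
 [ 0.697  0.134  0.124]
 [ 0.496  0.147  0.124]
 [ 0.509  0.311  0.124]
 [ 0.75   0.037  0.124]
 [ 0.742 -0.047  0.124]
 [ 0.543 -0.026  0.124]
 [ 0.553  0.056  0.124]
 [ 0.713 -0.183  0.124]
 [ 0.713 -0.266  0.124]
 [ 0.509 -0.254  0.124]
 [ 0.514 -0.167  0.124]]
[[ 0.493 -0.439  0.03 ]
 [ 0.482 -0.532  0.03 ]
 [ 0.531 -0.382  0.03 ]]
```

Emit:
move_arm([
  [[2.54,4.53,0,0,0,0,-1],[2.54,4.53,0,0,0,0,-1],[2.54,4.53,0,0,0,0,-1],[2.54,4.53,0,0,0,0,-1],[2.54,4.53,0,0,0,0,-1],[2.54,4.53,0,0,0,0,-1],[2.54,4.53,0,0,0,0,-1],[2.54,4.53,0,0,0,0,-1],[2.54,4.53,0,0,0,0,-1],[2.54,4.53,0,0,0,0,-1],[0,0,0,0,0,0,-1],[0,0,0,0,0,0,-1]],
])

```text
time_s: 1.6
tcp_pos: [0.5441, -0.215, 0.222]
ee_rot: [[-0.305, 0.952, -0.001], [0.952, 0.305, 0.0], [0.001, -0.001, -1.0]]
wrist_force: [-0.0, -0.9, 0.5]
gripper_width: 0.004
```

Emit:
move_arm([
  [[0,0,3,0,0,0,-1],[0,0,3,0,0,0,-1],[0,0,2,0,0,0,-1],[0,0,0,0,0,0,-1],[0,0,0,0,0,0,-1]],
])

```text
time_s: 2.22
tcp_pos: [0.5447, -0.2161, 0.1437]
ee_rot: [[-0.304, 0.953, 0.002], [0.953, 0.304, -0.001], [-0.001, 0.001, -1.0]]
wrist_force: [0.4, -0.9, 0.2]
gripper_width: 0.005
```

```bash
python3 - <<'E'
from h import *
save('wrist','w1');c=save('scene','s2');s=r.sense();print(s['tcp_pos'],s['wrist_force'])
cv2.imwrite('pics/s2c.png',cv2.resize(c['color'][230:380,200:400],None,fx=4,fy=4))
E
```

```text
[ 0.54508516 -0.21573157  0.14393718] [ 1.17964525  0.16516275 -0.34126014]
```

View pics/w1.png

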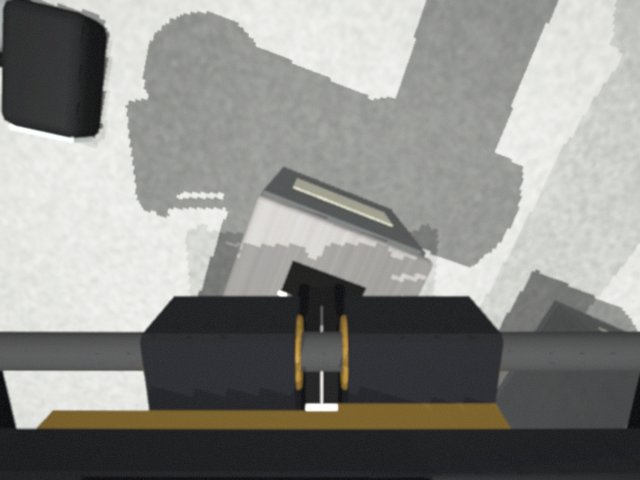

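View pics/s2c.png

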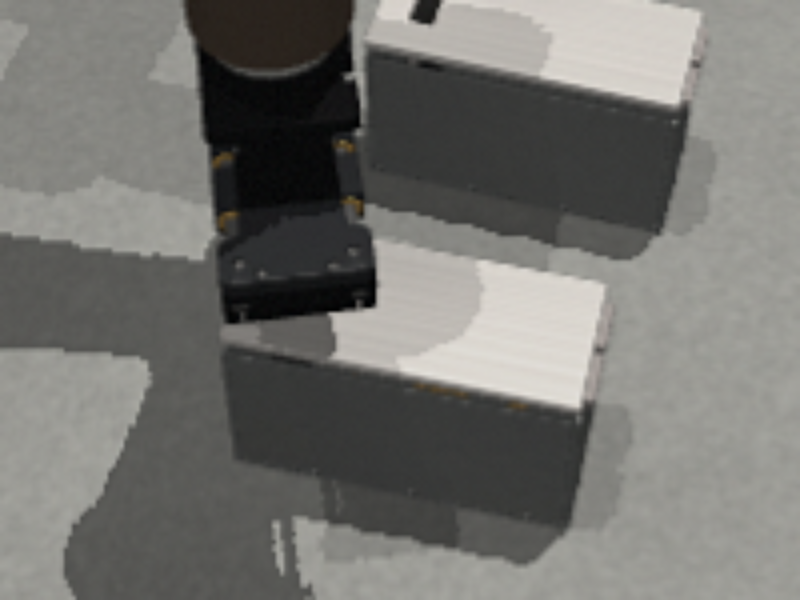

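The wrist view shows the closed fingertips over the dark pad (320,275). Next I press in small steps.

Emit:
move_arm([
  [[0,0,1,0,0,0,-1],[0,0,0.7,0,0,0,-1],[0,0,0.2,0,0,0,-1],[0,0,0.2,0,0,0,-1],[0,0,0,0,0,0,-1]],
])

```text
time_s: 2.95
tcp_pos: [0.5442, -0.2151, 0.1217]
ee_rot: [[-0.305, 0.952, -0.001], [0.952, 0.305, 0.0], [0.0, -0.001, -1.0]]
wrist_force: [-2.3, 0.9, 4.3]
gripper_width: 0.004
```

Emit:
move_arm([
  [[0,0,0.15,0,0,0,-1],[0,0,0.15,0,0,0,-1],[0,0,0,0,0,0,-1]],
])

```text
time_s: 3.32
tcp_pos: [0.5443, -0.2152, 0.1184]
ee_rot: [[-0.305, 0.952, -0.001], [0.952, 0.305, 0.0], [0.0, -0.001, -1.0]]
wrist_force: [-2.1, 1.4, 5.6]
gripper_width: 0.005
```

Emit:
move_arm([
  [[0,0,0.08,0,0,0,-1],[0,0,0,0,0,0,-1]],
])

```text
time_s: 3.58
tcp_pos: [0.5444, -0.2152, 0.1176]
ee_rot: [[-0.305, 0.952, -0.0], [0.952, 0.305, 0.0], [0.0, -0.0, -1.0]]
wrist_force: [-2.6, 1.0, 3.7]
gripper_width: 0.004
```

Emit:
move_arm([
  [[0,0,-2,0,0,0,-1],[0,0,-4,0,0,0,-1],[0,0,-4,0,0,0,-1],[0,0,-4,0,0,0,-1],[0,0,0,0,0,0,-1],[0,0,0,0,0,0,-1],[0,0,0,0,0,0,-1],[0,0,0,0,0,0,-1]],
])

```text
time_s: 4.58
tcp_pos: [0.5444, -0.2151, 0.2566]
ee_rot: [[-0.305, 0.952, -0.002], [0.952, 0.305, 0.0], [0.001, -0.002, -1.0]]
wrist_force: [-0.8, 0.5, 0.1]
gripper_width: 0.005
```

```bash
python3 - <<'E'
from h import *
save('scene','s3');s=r.sense();print(s['tcp_pos'],s['wrist_force'],s['ee_rot'])
t=s['tcp_pos'];d=np.array([.581,.0155,t[2]])-t;print(np.array(s['ee_rot']).T@d)
E
```

```text
[ 0.54440924 -0.21517952  0.25683427] [ 1.03115789 -0.69788234 -0.96755351] [[-3.04873388e-01  9.52391792e-01 -1.44655482e-03]
 [ 9.52392698e-01  3.04873940e-01  1.72426651e-04]
 [ 6.05234593e-04 -1.32511995e-03 -9.99998939e-01]]
[ 2.08541945e-01  1.05176916e-01 -1.31552441e-05]
```

View pics/s3.png

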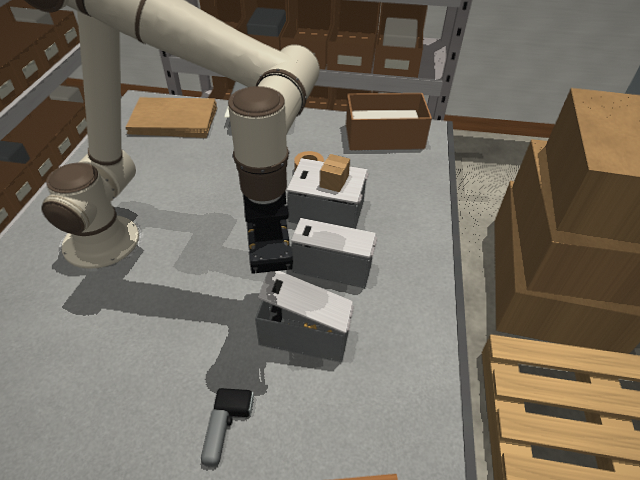

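The first lid is ajar (315,300). Now the second.

Emit:
move_arm([
  [[4.17,2.1,0,0,0,0,-1],[4.17,2.1,0,0,0,0,-1],[4.17,2.1,0,0,0,0,-1],[4.17,2.1,0,0,0,0,-1],[4.17,2.1,0,0,0,0,-1],[0,0,0,0,0,0,-1],[0,0,4,0,0,0,-1],[0,0,4,0,0,0,-1],[0,0,3,0,0,0,-1],[0,0,0,0,0,0,-1],[0,0,0,0,0,0,-1]],
])

```text
time_s: 6.0
tcp_pos: [0.582, 0.0149, 0.1491]
ee_rot: [[-0.305, 0.952, 0.002], [0.952, 0.305, -0.0], [-0.001, 0.002, -1.0]]
wrist_force: [0.4, -0.5, 1.3]
gripper_width: 0.002
```

```bash
python3 - <<'E'
from h import *
save('wrist','w2')
E
```

```text
(no output)
```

View pics/w2.png

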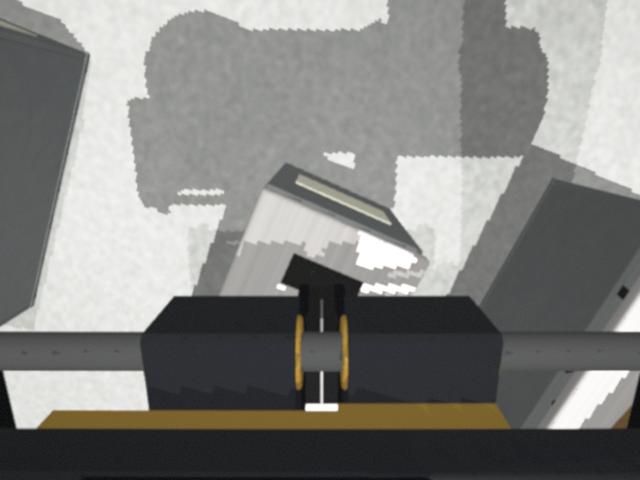

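The wrist view again shows the fingertips over the pad (320,275). I press from z 0.149 to about 0.1175.

Emit:
move_arm([
  [[0,0,1.5,0,0,0,-1],[0,0,0.8,0,0,0,-1],[0,0,0.2,0,0,0,-1],[0,0,0.2,0,0,0,-1],[0,0,0.15,0,0,0,-1],[0,0,0.15,0,0,0,-1],[0,0,0,0,0,0,-1]],
])

```text
time_s: 6.92
tcp_pos: [0.5808, 0.0153, 0.1177]
ee_rot: [[-0.305, 0.952, -0.0], [0.952, 0.305, -0.0], [0.0, -0.0, -1.0]]
wrist_force: [-2.6, 0.4, 3.7]
gripper_width: 0.005
```

Emit:
move_arm([
  [[0,0,-2,0,0,0,-1],[0,0,-4,0,0,0,-1],[0,0,-4,0,0,0,-1],[0,0,-4,0,0,0,-1],[0,-4,0,0,0,0,-1],[0,-4,0,0,0,0,-1],[0,-4,0,0,0,0,-1],[0,0,0,0,0,0,-1],[0,0,0,0,0,0,-1],[0,0,0,0,0,0,-1]],
])

```text
time_s: 8.18
tcp_pos: [0.4678, -0.0209, 0.2574]
ee_rot: [[-0.305, 0.952, 0.0], [0.952, 0.305, -0.0], [-0.0, 0.0, -1.0]]
wrist_force: [0.5, 0.4, -0.4]
gripper_width: 0.009
```

```bash
python3 - <<'E'
from h import *
save('scene','s4');save('top','t4');s=r.sense();print(s['time_s'],s['tcp_pos'],s['wrist_force'])
a,b=cv2.imread('pics/t1.png'),cv2.imread('pics/t4.png')
for n,(x0,y0,x1,y1) in dict(tape=(140,240,192,290),carton=(205,203,255,243),bigpad=(212,250,240,275),scanner=(455,262,522,300)).items():
    A,B=[cv2.cvtColor(i[y0:y1,x0:x1],cv2.COLOR_BGR2GRAY).astype(np.float32) for i in(a,b)]
    print(n,cv2.phaseCorrelate(A,B),np.abs(A-B).mean())
E
```

```text
8.275 [ 0.46754489 -0.02091653  0.25731654] [ 0.08102097  0.61107574 -0.34356332]
tape ((0.01496042079757487, 0.05455272259128208), 0.9767205577426487) 2.3592308
carton ((0.008686471332513435, 0.043264124398945114), 1.001633667230606) 3.01
bigpad ((0.09135393596017671, 0.5628746064914782), 1.0149828159014385) 3.392857
scanner ((-0.03165974329962751, 0.010792597939829562), 0.9604121108849843) 3.4316576
```

View pics/s4.png

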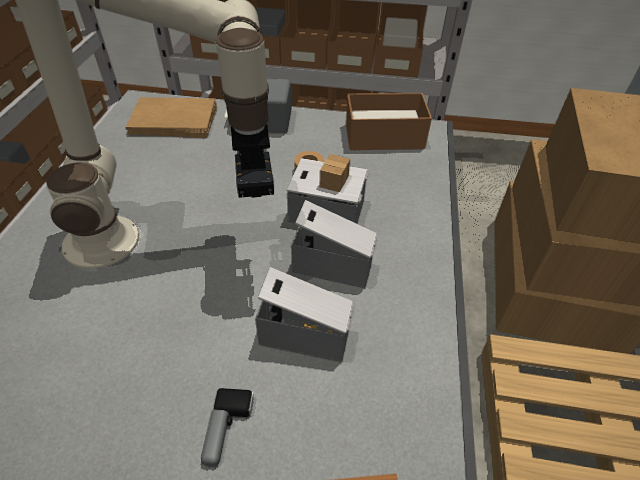

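View pics/t4.png

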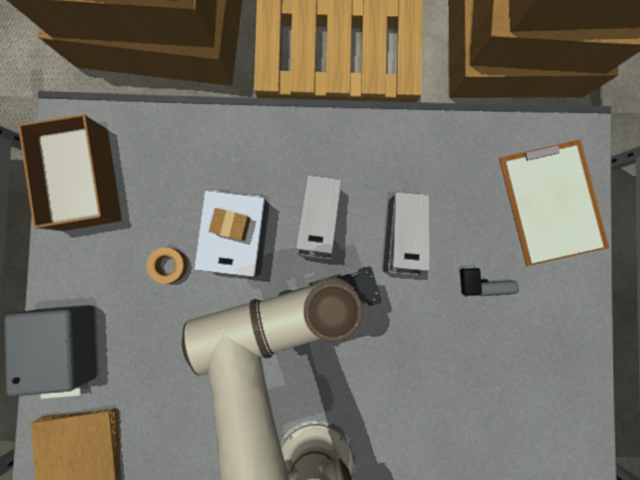

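Both small lids stand ajar, at (335,232) and (305,295) in the scene view. The large bin, carton, tape and scanner look unchanged. I'll let it settle briefly, then hand in.

Emit:
move_arm([
  [[0,0,0,0,0,0,-1],[0,0,0,0,0,0,-1],[0,0,0,0,0,0,-1],[0,0,0,0,0,0,-1],[0,0,0,0,0,0,-1],[0,0,0,0,0,0,-1]],
])

```text
time_s: 9.02
tcp_pos: [0.4667, -0.0212, 0.2578]
ee_rot: [[-0.305, 0.952, 0.0], [0.952, 0.305, 0.0], [-0.0, 0.0, -1.0]]
wrist_force: [-0.4, 0.3, 0.6]
gripper_width: 0.003
```

```bash
python3 - <<'E'
from h import *
c=r.capture('scene')['color'];d=cv2.absdiff(c,cv2.imread('pics/s4.png'))[150:370,280:390];print(d.max(),d.mean())
# pad height from two views
S=np.load('pics/s4.npy',allow_pickle=True).item();T=np.load('pics/t4.npy',allow_pickle=True).item()
for u,v in(((311,216),(316,239)),((278,287),(408,264)),((304,175),(226,261))):
    zs=np.arange(.1,.22,.002);e=[np.linalg.norm(ray(S,[u],z)-ray(T,[v],z)) for z in zs];k=np.argmin(e);print('pad z',zs[k].round(3),e[k].round(4))
print(r.finish_job())
E
```

```text
25 0.6953856749311295
pad z 0.18 0.0015
pad z 0.166 0.0193
pad z 0.124 0.0025
the job is handed in; nothing more can be done
None
```

I pressed the pad on each small bin with closed fingertips, about 6 mm down with at most 5.6 N read at the wrist. I then lifted clear, and the job was handed in at about 9 s of the 35 s allowed. No verdict was reported.

- **Small lids:** both stand ajar in the last scene and top pictures. One pad measured 0.180 m high, which matches the roughly 0.179 m expected when ajar. The other came out at 0.166 m, but the two views disagreed by 19 mm, so that figure is unreliable. I probably picked its pixels badly by eye. I did not repeat the measurement, but in the pictures that lid looks as open as the first.
- **Large bin:** its pad measured 0.124 m, so its lid is shut. One check on its pad's position showed a shift of 0.56 pixel. I put that down to noise, because the two pictures look the same.
- **Carton, tape roll and scanner:** these moved less than 0.1 pixel in the top picture.
- **At hand-in:** nothing in the bin area had visibly moved between two pictures about 0.8 s apart, and the arm was clear of everything.

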